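Shim the rocking footstool

ROBOT

A 6-joint arm with a two-finger parallel gripper is mounted at the origin on the work surface. World frame = base frame: x ahead of the robot, y to its left, z up, the work surface at z = 0. Lengths are in mm, angles in degrees, forces in N, time in s.
With the tool pointing down it reaches from about 350 to 850 mm from the base axis. Payload 8.1 kg.
Tool frame: the origin (TCP) lies on the centre line of the jaws, within the pads' length; the fingertips stand r.tip_extent ahead of it and the grasp point (between the pads) lies 8 mm behind it (r.tip_extent is the distance from the TCP to the fingertips, in mm); z points along the fingers, y is the direction in which the jaws open and shut (so a half turn about z gives the same grasp; the last joint's range is limited). The gripper opens to 85 mm and grips with 20 to 120 N. Pads are 22 mm wide; open, the fingers measure 114 mm over their backs; the gripper's body (76 mm by 85 mm) begins 54 mm behind the grasp point. The pads swing forward as they close: fully open they stand 13 mm farther back than shut.
Start: joints at [61.112, 7.471, 85.268, -0, 87.261, -4.893], TCP at [243.978, 548.16, 212.692] pointing down, gripper open.
Joint ranges: [-169.43, 169.43], [-51.17, 129.36], [1.28, 143.12], [-76.62, 256.62], [0, 156.53], [-152.29, 152.29]. Speed limits (degrees/s): [136.94, 136.94, 159.86, 180, 180, 180].

INTERFACE

Orientations are given as [roll, pitch, yaw] about the fixed x, y, z axes, in that order (R = Rz(yaw) Ry(pitch) Rx(roll)).
In Python, from bench import sense, optics, hand_in, spotter, r gives the robot as it stands.
- The arm moves only by the tool apply_moves, never from a script. Its argument "series" is a list of rows, each a list of 3 entries, a list of its own where there are three numbers: the opening, from 0 (shut) to 1 (fully open), then the shift along the world's x, y, z in m, then the turn about the world's z in rad. In form: [[grip, [x, y, z], turn], ...]. A call has 1 to 5 rows; each row is the pose to reach, as a shift and turn from the pose measured when the call began; what a row does not reach only later rows make up. A row lasts 1/8 s, in which the tool goes at most 62.5 mm and 10.7 degrees, less where a joint would pass 70% of its speed; a pose out of reach is approached as far as the arm can. A call with a gripper value outside its range is refused whole. The fingers move at their own pace and stop on an object; "grip_force" is the grip in N (left out, the last holds). Time passes only in rows, so rows that repeat a pose let the fingers close. It gives the time, the measured TCP pose, the force and the opening at its end, in the units of the state.
- sense(): the state, without advancing time (a new reading comes with each control period).
- optics.snapshot(name): name is "scene" or "side" or "wrist"; returns a dict with "color" (420x560x3 uint8, blue, green, red), "intrinsics" (3x3 intrinsics, pixels), "rvec" (rotation vector, rad) and "tvec" (3), from world to camera coordinates, as OpenCV has them. Camera axes: x right, y down, z forward; pixel columns grow to the right and rows downward; lengths in mm; the calibration is good to about 2 mm. A picture is of the moment at which its call begins. There is no depth.
- hand_in(): hands the job in, once; it reports no verdict.
Trained networks look in a picture, given as the dict that the camera call returned (one of the last four; its "shot" number tells which), for a name from the list of things; names that differ only in an ending like _2 or _b are one class to them, and where a whole thing is asked for, a point or a joint stands for the part that bears it (a point fixed in the world has none). Each returns a list of dicts, best first, with "p" (0 to 1); they miss things now and then, are a little off and sometimes report something else, mostly with a low value. They report only what shows in the picture. A call takes as long as a camera call. They do not tell look-alikes from the thing itself.
- spotter.search_frame(picture, query): "xyz" ([x, y, z] in mm, in the coordinates of the camera as it stood for that picture, good to about 4 mm: the middle of the surface that is visible of it).
- spotter.masks_of(picture, query): "mask" (420x560 bool, what is visible of it).
The state is a dict: "time": time; "joint_pos": joint angles; "qd": joint speeds; "joint_efforts": joint torques, N m; "tool_pos": TCP position; "tcp_rot": TCP orientation; "ft_force": force on the tool from outside, world axes, zero at the start; "wrist_torque": the same for the moment, N m; "finger_gap": finger opening in mm.
Only numpy, scipy, OpenCV 4.12 (cv2) and the standard library are available. Lean on these libraries where they do the work, as an engineer would, in place of code of your own. Each camera call takes 0.05 s, during which the arm holds its last target.

TASK

The wooden footstool rocks because one of its feet is too short. With the fingertips only, push the wooden wedge, thin end first, along the table and under the short foot until it is snug and the rocking stops, without shoving the stool along. Then press down firmly (about 10 N, for half a second) on the seat corner above that foot to prove it, and let go; do not grip or lift anything, and leave the jar, tin and block where they are.

Things in the scene. Friction and masses are not known exactly. Their poses are not given: they have to be found in the camera images.
- stool: Loose wooden footstool, 2 kg: seat 240 (x) x 320 (y) mm, top 130 mm up; four square legs, 36 mm, centred at x +-100, y +-140 mm; aprons reach down to 74 mm. Three feet stand on the table, the (+x, +y) one is short and hangs in the air; the leg opposite is dark. It stands level, but about 2 N down on the short corner rocks it. Origin: table level under the seat's middle.
- wedge: Loose brown wooden wedge, 0.1 kg, 150 mm long (x), 50 mm wide (y), 4 mm thick at the thin end (+x), rising evenly to 22 mm at the upright blunt end (-x). Origin: middle of underside. Starts outside the stool's +y side, thin end roughly towards the short foot, askew. Slides at 1 to 2 N; about 7 N seats it snug and it stays by friction; over about 10 N shoves the whole stool along.
- short_foot (a point): Centre of the underside of the short foot (36 x 36 mm), 12 mm above the table; in the stool's frame at (100, 140, 12) mm. The wedge is snug with its thin end about 67 mm past the leg's outer face, which leaves some 83 mm of it outside; this point is then about 101 mm from the blunt end.
- seat_corner (a point): Point on the top of the seat straight above the short foot, 130 mm above the table; 20 mm from both edges of the corner.
- glue_jar: White glue jar with a blue lid, 56 mm wide, 70 mm high, standing on the stool's seat; a bystander, to be left alone. Origin: centre of its underside.
- nail_tin: Closed bare-metal tin, 50 mm wide, 45 mm high, on the table beside the wedge; a bystander, to be left alone. Origin: centre of its underside.
- offcut: Light wooden block, 50 x 38 x 30 mm high, on the table beside the wedge; a bystander, to be left alone. Origin: centre of its underside.
Things that resemble listed ones, but are neither listed nor needed, are in the scene too. Of the things like the wedge, leave any that is green or yellow; of the rest the smaller one is meant.

How it is judged:
By the outcome, as a careful person would: the job done as asked, in the order asked, and still so for the second after the job is handed in, with the robot touching nothing.
It also fails if it takes over 48 s, if anything falls off the work surface, if the arm or the gripper's body presses on something with over 40 N, if the wrist force passes 120 N, or if a joint passes its speed limit or range.

## Working session

There is one attempt and no reset: what is moved stays moved. The work goes in short steps, Python scripts to look and compute and a tool call to move; the robot and the scene stay as the last step left them, time stands still between calls to the robot, and variables do not carry over. Pictures are saved under pics/ and viewed, and the job is handed in when it is done.

Besides the shell and the picture viewer there is one more tool, called after "Emit:" as name(argument=value, ...) on one line, values as JSON. apply_moves: Moves the arm, as the interface text tells. Its arguments: {"type":"object","properties":{"series":{"type":"array"},"grip_force":{"type":"number"}},"required":["series"]}

```bash
mkdir -p pics; ls; cat > h.py <<'E'
import numpy as np, cv2
from bench import sense, optics, hand_in, spotter, r
def cam(p):
    R=cv2.Rodrigues(np.array(p["rvec"],float))[0]; return np.array(p["intrinsics"],float),R,np.array(p["tvec"],float).ravel()
def c2w(p,x):
    K,R,t=cam(p); return R.T@(np.array(x)-t)
def proj(p,X):
    return cv2.projectPoints(np.array(X,float).reshape(-1,3),np.array(p["rvec"],float),np.array(p["tvec"],float),np.array(p["intrinsics"],float),None)[0].reshape(-1,2)
def pix2plane(p,uv,z):
    K,R,t=cam(p); out=[]
    for u,v in np.array(uv,float).reshape(-1,2):
        d=R.T@np.linalg.inv(K)@np.array([u,v,1]); c=-R.T@t
        out.append(c+d*(z-c[2])/d[2])
    return np.array(out)
E
python3 - <<'E'
from h import *
s=sense(); print(s, r.tip_extent)
for n in ["scene","side","wrist"]:
    p=optics.snapshot(n); cv2.imwrite(f"pics/{n}0.png",p["color"])
    print(n,p["intrinsics"], -cam(p)[1].T@cam(p)[2])
    for q in ["stool","wedge","short_foot","seat_corner","glue_jar","nail_tin","offcut"]:
        print(q,[(round(d["p"],2),c2w(p,d["xyz"]).round(),proj(p,c2w(p,d["xyz"])).round()[0]) for d in spotter.search_frame(p,q)])
print(sense()["time"])
E
```

```text
pics
{'time': 0.0, 'joint_pos': array([ 6.11108684e+01,  7.51354164e+00,  8.53287304e+01,  2.65713074e-04,
        8.72595848e+01, -4.89241305e+00]), 'qd': array([-0.04263376, -0.03658773,  0.05243281, -0.07565406,  0.03985656,
       -0.0427871 ]), 'joint_efforts': array([-1.83074953e-03, -5.69413698e+01, -5.00537467e+01, -4.20994129e-04,
        1.53358775e-02,  1.23871686e-05]), 'tool_pos': array([243.70963953, 547.65954581, 211.66602718]), 'tcp_rot': array([-1.79898537e+02, -8.95127449e-03,  1.56003261e+02]), 'ft_force': array([-0.23306213, -0.14347244, -0.65816667]), 'wrist_torque': array([-0.0037406 , -0.04018311, -0.02330791]), 'finger_gap': 85.58613688894894} 11.0
scene [[389.41454822   0.         278.50984602]
 [  0.         389.41454822 208.01565064]
 [  0.           0.           1.        ]] [1145.42656792  446.7893682   684.18582492]
stool [(0.7, array([ 529., -143.,  131.]), array([228., 173.]))]
wedge [(0.67, array([748., -15.,  14.]), array([210., 278.])), (0.66, array([368., 297.,  17.]), array([406., 240.]))]
short_foot [(0.66, array([ 533., -144.,  131.]), array([22
[... 823 characters left out ...]
ot [(0.92, array([ 486., -237.,  131.]), array([262., 316.]))]
seat_corner [(0.61, array([ 488., -234.,  132.]), array([262., 313.]))]
glue_jar [(0.58, array([ 420., -303.,  199.]), array([222., 337.]))]
nail_tin []
offcut [(0.61, array([509., 110.,  31.]), array([254., 202.]))]
wrist [[293.33323532   0.         281.50130496]
 [  0.         293.33323532 212.1388659 ]
 [  0.           0.           1.        ]] [174.49391078 578.96300901 373.98622966]
stool []
wedge [(0.58, array([368., 367.,  28.]), array([198., 320.]))]
short_foot []
seat_corner []
glue_jar []
nail_tin [(0.33, array([481., 138.,  12.]), array([112., 415.]))]
offcut [(0.55, array([485., 134.,   8.]), array([113., 415.]))]
1.2
```

View pics/scene0.png

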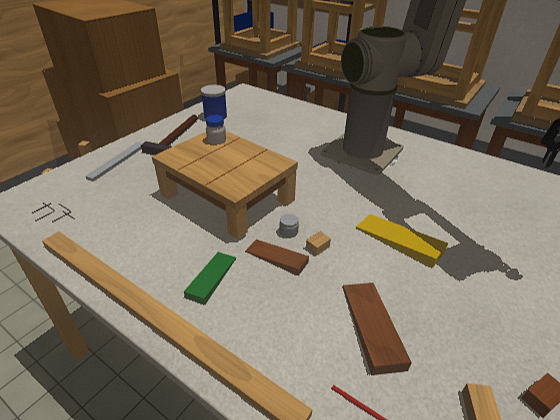

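View pics/side0.png

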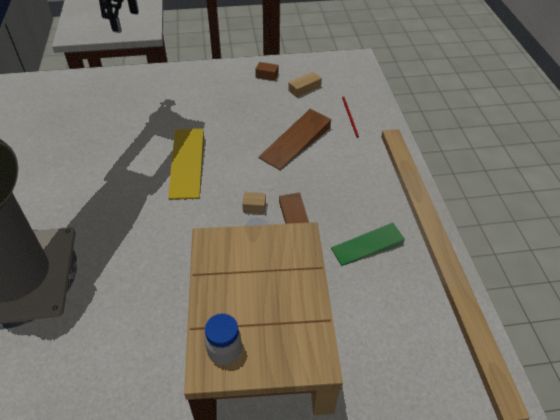

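View pics/wrist0.png

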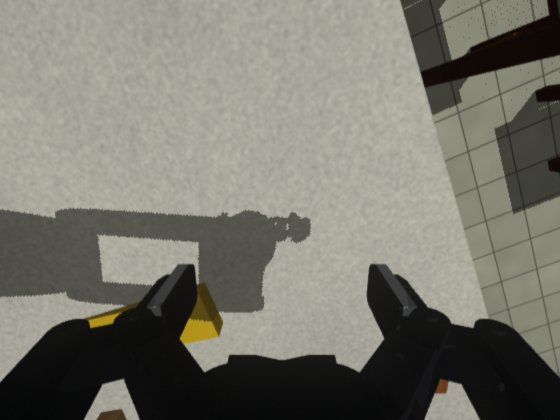

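```bash
python3 - <<'E'
from h import *
a=cv2.imread("pics/scene0.png")[130:320,140:350]; cv2.imwrite("pics/sc_crop.png",cv2.resize(a,None,fx=3.1,fy=3.1,interpolation=cv2.INTER_CUBIC))
a=cv2.imread("pics/side0.png")[180:420,160:420]; cv2.imwrite("pics/si_crop.png",cv2.resize(a,None,fx=2.5,fy=2.5,interpolation=cv2.INTER_CUBIC))
E
```

```text
(no output)
```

View pics/sc_crop.png

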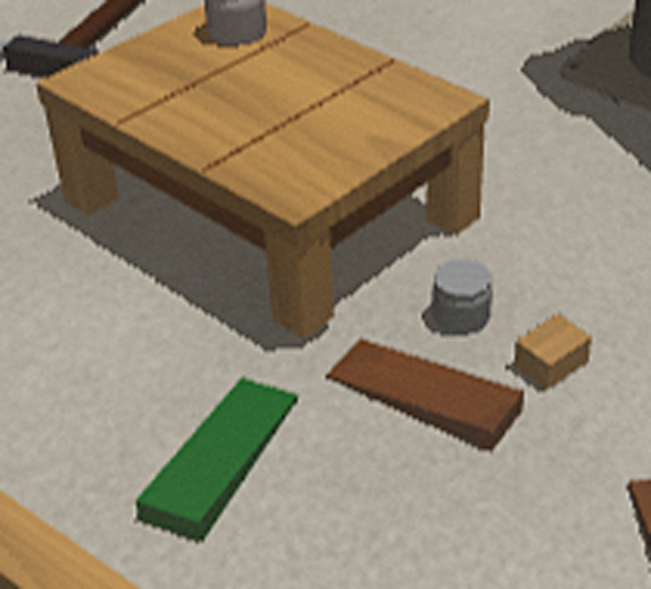

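View pics/si_crop.png

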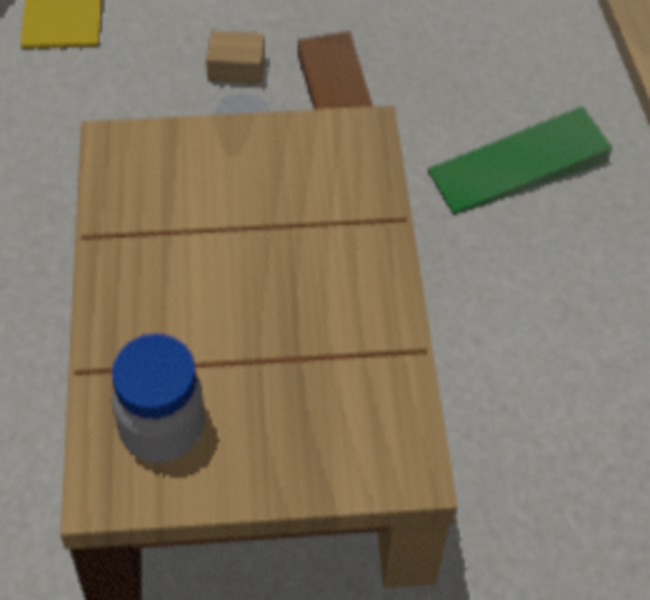

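```bash
cat >> h.py <<'E'
from scipy.optimize import least_squares
def fit(obs,x0):
    # obs: list of (pic, local pts, pix)
    def T(x,P):
        c,s=np.cos(x[2]),np.sin(x[2]); P=np.array(P,float)
        return np.c_[x[0]+c*P[:,0]-s*P[:,1],x[1]+s*P[:,0]+c*P[:,1],P[:,2]]
    f=lambda x:np.concatenate([(proj(p,T(x,P))-np.array(U)).ravel() for p,P,U in obs])
    o=least_squares(f,x0,x_scale=[100,100,1]); return o.x,f(o.x).reshape(-1,2).round(1)
E
python3 - <<'E'
from h import *
sc=optics.snapshot("scene"); si=optics.snapshot("side")
S=lambda l:np.array(l)/3.1+[140,130]
D=lambda l:np.array(l)/2.5+[160,180]
st=[[120,160,130],[120,-160,130],[-120,160,130]]
st2=[[120,160,130],[-120,160,130],[-120,-160,130],[120,-160,130]]
a=(sc,st,S([[298,226],[40,88],[490,103]])); b=(si,st2,D([[394,108],[83,123],[64,533],[454,510]]))
for o in ([a],[b],[a,b]): print("stool",*fit(o,[480,-150,0]))
w=[[75,25,4],[75,-25,4],[-75,25,22],[-75,-25,22],[75,-25,0]]
# viewed: thin-left is +?  wedge +x toward -y world: its +y is world +x
wp=S([[327,377],[360,340],[487,432],[522,393]])
c=(sc,w[:4],wp); d=(si,[w[2],w[3]],D([[350,33],[299,40]]))
for o in ([c],[d,c]): print("wedge",*fit(o,[620,90,-1.57]))
for q in["nail_tin","offcut"]:
  print(q,[(x["p"],c2w(sc,x["xyz"]).round()) for x in spotter.search_frame(sc,q)])
print("tin base px->",pix2plane(sc,S([[458,275]]),45),"off top",pix2plane(sc,S([[515,350],[540,367],[590,340],[562,315]]),30).round())
E
```

```text
stool [ 4.85383362e+02 -1.93359780e+02 -7.08715873e-02] [[ 0.1  1. ]
 [-0.9 -1.2]
 [ 0.8 -0.7]]
stool [ 4.86988063e+02 -2.01260108e+02 -7.38982186e-02] [[ 0.7 -0.7]
 [-0.5 -0.9]
 [-1.8  0.8]
 [ 1.7 -0.2]]
stool [ 4.86085267e+02 -1.99522718e+02 -7.04593623e-02] [[-2.1  0.2]
 [-2.6 -1.7]
 [-1.3 -1.3]
 [-0.2 -1.5]
 [-1.3 -1.4]
 [-2.1 -0. ]
 [ 1.1 -1.6]]
wedge [598.47216263  59.44067709  -1.50132493] [[-0.8 -0.7]
 [-0.1 -0.4]
 [ 0.9  0.8]
 [-0.1  0. ]]
wedge [598.44899444  57.99990416  -1.50631525] [[ 0.  -1.4]
 [-0.8 -1.1]
 [-1.2 -1. ]
 [-0.4 -0.7]
 [ 0.3  0.6]
 [-0.6 -0.1]]
nail_tin [(0.73, array([511.,  38.,  35.]))]
offcut [(0.93, array([519., 127.,  25.]))]
tin base px-> [[504.26688655  28.64476916  45.        ]] off top [[538. 107.  30.]
 [543. 133.  30.]
 [493. 149.  30.]
 [481. 116.  30.]]
```

Wedge candidates in the scene image: green (210,278) and yellow (402,240) are excluded by colour. Large brown (376,327) and small brown (278,256) remain, and the smaller brown one is meant, as the crop confirms. The short foot is at scene (237,235), opposite the dark leg. Fitted poses: wedge about (598,59) with yaw -86°, stool about (486,-197) with yaw -4.2°, short foot about (596,-65).

Emit:
apply_moves(series=[[0.3, [0.04, -0.043, 0], -0.18], [0.3, [0.08, -0.086, 0], -0.36], [0.3, [0.12, -0.129, 0], -0.54], [0.3, [0.16, -0.172, 0], -0.72], [0.3, [0.2, -0.215, 0], -0.9]])

```text
time: 2.02
tool_pos: [445.1, 331.7, 213.0]
tcp_rot: [180.0, -0.0, 104.1]
ft_force: [0.4, 0.5, -0.0]
finger_gap: 26.0
```

Emit:
apply_moves(series=[[0.3, [0.04, -0.044, 0], -0.08], [0.3, [0.08, -0.088, 0], -0.176], [0.3, [0.12, -0.13, -0.02], -0.176], [0.3, [0.146, -0.155, -0.07], -0.176], [0.3, [0.146, -0.155, -0.11], -0.176]])

```text
time: 2.65
tool_pos: [592.5, 173.9, 101.2]
tcp_rot: [180.0, 0.0, 93.8]
ft_force: [-0.5, 0.9, -0.6]
finger_gap: 25.2
```

```bash
python3 - <<'E'
from h import *
s=sense();print(s["tool_pos"],s["tcp_rot"],r.tip_extent,s["finger_gap"],[a for a in dir(r) if a[0]!='_'])
for n in ["scene","wrist"]:
    p=optics.snapshot(n); cv2.imwrite(f"pics/{n}1.png",p["color"])
E
```

```text
[592.53143024 173.93381559 101.15047466] [1.79961455e+02 1.92153874e-02 9.38146666e+01] 11.0 25.189233193000224 ['PlanningError', 'tip_extent']
```

View pics/scene1.png

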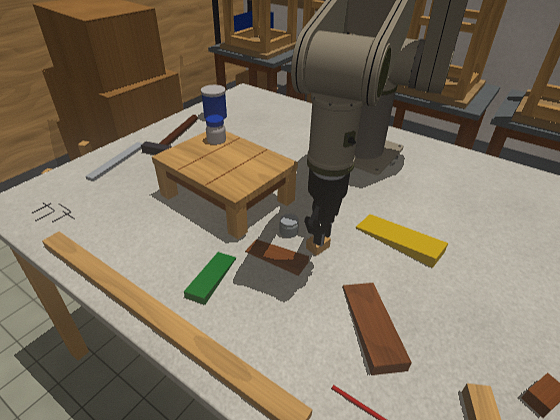

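View pics/wrist1.png

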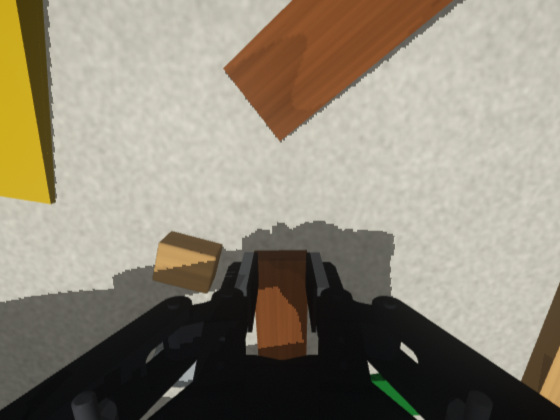

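```bash
python3 - <<'E'
from h import *
p=optics.snapshot("wrist");print(-cam(p)[1].T@cam(p)[2])
for z in (0,22): print(z,pix2plane(p,[[258,251],[306,251],[255,262],[307,262]],z).round(1))
cv2.imwrite("pics/w1c.png",cv2.resize(p["color"][220:390,130:400],None,fx=2.9,fy=2.9,interpolation=cv2.INTER_CUBIC))
E
```

```text
[582.8876319  250.57586536 257.88595005]
0 [[566.  130.4   0. ]
 [612.  133.7   0. ]
 [563.6 118.6   0. ]
 [614.  122.2   0. ]]
22 [[567.5 140.7  22. ]
 [609.5 143.7  22. ]
 [565.3 129.8  22. ]
 [611.3 133.1  22. ]]
```

View pics/w1c.png

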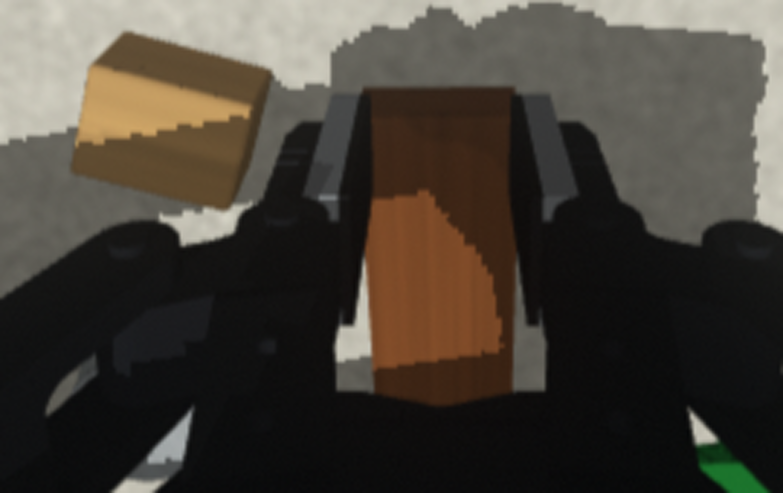

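Emit:
apply_moves(series=[[0.3, [0, 0, -0.05], 0], [0.3, [0, 0, -0.075], 0], [0.3, [0, 0, -0.08], 0], [0.3, [0, 0, -0.083], 0], [0.3, [0, 0, -0.083], 0]])

```text
time: 3.42
tool_pos: [590.4, 176.5, 19.4]
tcp_rot: [-179.9, 0.0, 94.0]
ft_force: [-0.0, -0.6, -0.4]
finger_gap: 25.1
```

```bash
python3 - <<'E'
from h import *
print(sense()["ft_force"])
for n in ["scene","wrist"]:
    p=optics.snapshot(n); c=p["color"]
    cv2.imwrite(f"pics/{n}2.png",cv2.resize(c[170:320,180:360] if n=="scene" else c[180:400,130:430],None,fx=2.6 if n!="scene" else 4,fy=2.6 if n!="scene" else 3.9,interpolation=cv2.INTER_CUBIC))
E
```

```text
[-0.0041712  -0.6494318  -0.43486139]
```

View pics/scene2.png

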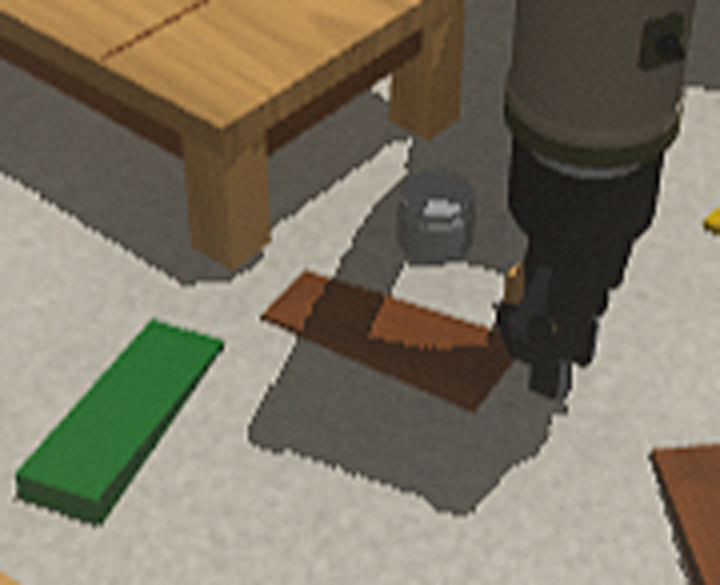

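View pics/wrist2.png

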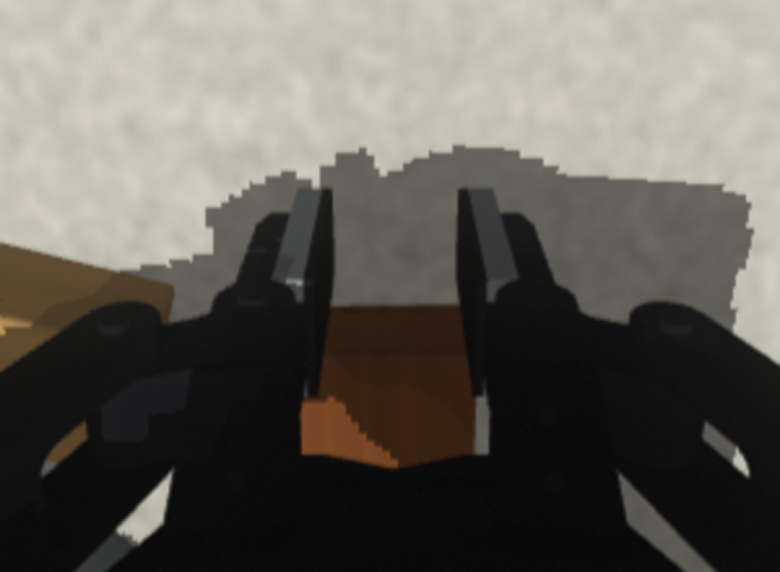

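```bash
python3 - <<'E'
from h import *
p=optics.snapshot("wrist")
print(pix2plane(p,[[312.7,343]],17),pix2plane(p,[[312.7,343]],19))
P=lambda x,y,z=0:proj(p,[[x,y,z]])
print(pix2plane(p,np.array([[330,305],[462,303]])/2.6+[130,180],0), pix2plane(p,np.array([[330,305],[462,303]])/2.6+[130,180],22))
E
```

```text
[[614.87651063 110.82070716  17.        ]] [[614.5044421  112.54636092  19.        ]]
[[574.87882508 132.3370187    0.        ]
 [610.56877529 135.45370172   0.        ]] [[576.05487151 146.90199457  22.        ]
 [607.38796239 149.63820775  22.        ]]
```

Emit:
apply_moves(series=[[0.3, [0.001, -0.015, -0.004], 0], [0.3, [0.002, -0.023, -0.004], 0], [0.3, [0.002, -0.028, -0.004], 0], [0.3, [0.002, -0.033, -0.004], 0], [0.3, [0.002, -0.036, -0.004], 0]])

```text
time: 4.2
tool_pos: [591.8, 139.9, 14.6]
tcp_rot: [-179.8, 0.0, 94.0]
ft_force: [-0.8, -0.1, 0.3]
finger_gap: 25.3
```

Emit:
apply_moves(series=[[0.3, [0, -0.004, 0], 0], [0.3, [0.001, -0.008, 0], 0], [0.3, [0.001, -0.012, 0], 0], [0.3, [0.002, -0.016, 0], 0], [0.3, [0.002, -0.02, 0], 0]])

```text
time: 4.82
tool_pos: [593.9, 119.6, 14.7]
tcp_rot: [-179.8, 0.0, 94.0]
ft_force: [-0.4, 0.4, -0.3]
finger_gap: 25.8
```

```bash
python3 - <<'E'
from h import *
print(sense()["ft_force"],sense()["wrist_torque"])
for n in ["scene","wrist"]:
    p=optics.snapshot(n); c=p["color"]
    cv2.imwrite(f"pics/{n}3.png",cv2.resize(c[170:320,180:360] if n=="scene" else c[180:400,130:430],None,fx=2.6 if n!="scene" else 4,fy=2.6 if n!="scene" else 3.9,interpolation=cv2.INTER_CUBIC))
E
```

```text
[-0.36762081  0.43732407 -0.29610408] [ 0.00407238 -0.02250284  0.03973462]
```

View pics/scene3.png

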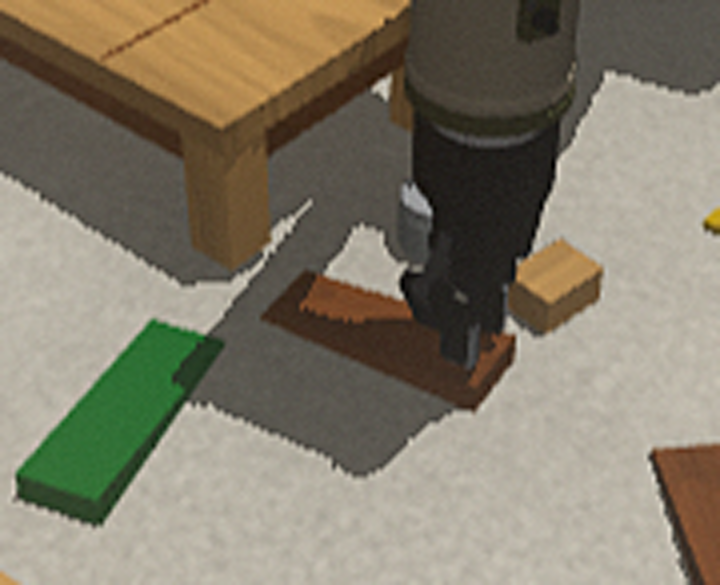

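View pics/wrist3.png

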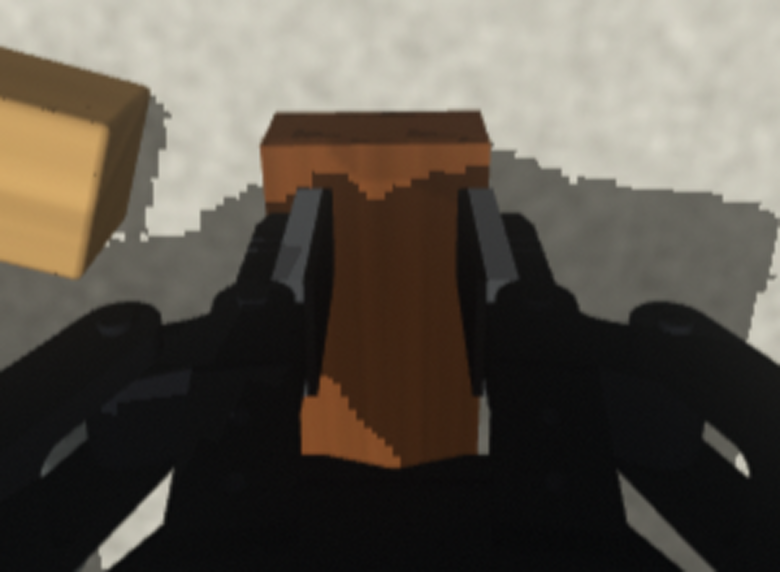

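```bash
python3 - <<'E'
from h import *
p=optics.snapshot("scene")
for z in (0,10,20,25,30,40): print(z,((proj(p,[[594+20,120,z],[594+20,131,z],[594-20,120,z]])-[180,170])*[4,3.9]).round())
a=p["color"][215:290,230:330]; cv2.imwrite("pics/s3z.png",cv2.resize(a,None,fx=7.5,fy=7.5,interpolation=cv2.INTER_CUBIC))
print("wedge",pix2plane(p,np.array([[472,410],[515,358]])/[4,3.9]+[180,170],0))
E
```

```text
0 [[451. 400.]
 [467. 408.]
 [488. 360.]]
10 [[452. 388.]
 [468. 396.]
 [489. 349.]]
20 [[453. 377.]
 [469. 385.]
 [490. 338.]]
25 [[453. 371.]
 [469. 379.]
 [491. 332.]]
30 [[453. 365.]
 [469. 373.]
 [491. 326.]]
40 [[454. 353.]
 [470. 361.]
 [492. 314.]]
wedge [[613.81781591 134.25337716   0.        ]
 [562.78249374 131.82320715   0.        ]]
```

View pics/s3z.png

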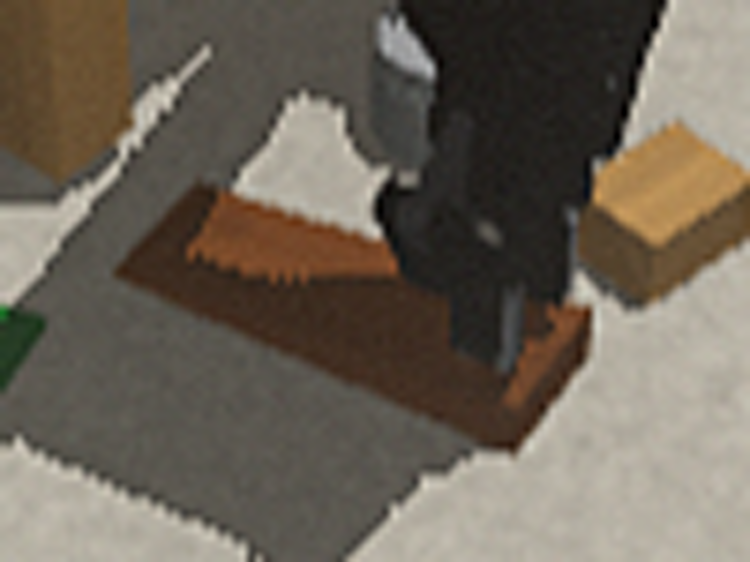

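Emit:
apply_moves(series=[[0.3, [0, 0.02, 0.004], 0], [0.3, [0, 0.04, 0.004], 0], [0.3, [-0.002, 0.055, 0.0], 0], [0.3, [-0.002, 0.055, -0.005], 0], [0.3, [-0.002, 0.055, -0.008], 0]])

```text
time: 5.6
tool_pos: [591.2, 174.7, 5.7]
tcp_rot: [-179.7, 0.0, 94.0]
ft_force: [-0.1, -0.2, 0.1]
finger_gap: 25.7
```

```bash
python3 - <<'E'
from h import *
p=optics.snapshot("scene")
t=sense()["tool_pos"];print(t,sense()["ft_force"])
for z in (0,10,20,30,40): print(z,((proj(p,[[t[0]+20,t[1],z],[t[0]+20,t[1]+11,z]])-[250,215])*7.5).round())
a=p["color"][215:290,250:350]; cv2.imwrite("pics/s4z.png",cv2.resize(a,None,fx=7.5,fy=7.5,interpolation=cv2.INTER_CUBIC))
E
```

```text
[591.06018195 174.2301774    5.37132224] [-0.27564365  0.28955695 -0.49387863]
0 [[475. 504.]
 [506. 520.]]
10 [[477. 482.]
 [508. 498.]]
20 [[479. 460.]
 [511. 476.]]
30 [[482. 437.]
 [513. 453.]]
40 [[484. 414.]
 [516. 430.]]
```

View pics/s4z.png

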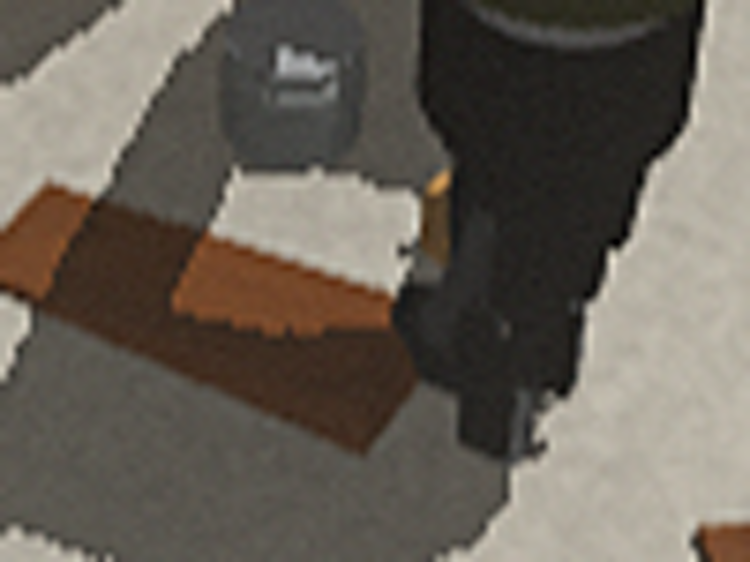

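Emit:
apply_moves(series=[[0.3, [0, 0, -0.002], 0], [0.3, [0, 0, -0.004], 0], [0.3, [0, 0, -0.006], 0], [0.3, [0, 0, -0.006], 0]])

```text
time: 6.15
tool_pos: [591.0, 174.1, -0.8]
tcp_rot: [-179.7, 0.0, 94.0]
ft_force: [0.3, 0.6, 0.8]
finger_gap: 25.9
```

Emit:
apply_moves(series=[[0.3, [0, 0, -0.002], 0], [0.3, [0, 0, -0.004], 0], [0.3, [0, 0, -0.004], 0]])

```text
time: 6.52
tool_pos: [590.7, 174.1, -5.1]
tcp_rot: [-179.7, 0.0, 94.0]
ft_force: [0.9, 0.1, -0.5]
finger_gap: 25.6
```

```bash
python3 - <<'E'
from h import *
t=sense()["tool_pos"];print(t,sense()["ft_force"],sense()["joint_pos"])
p=optics.snapshot("scene")
a=p["color"][215:290,250:350]; cv2.imwrite("pics/s5z.png",cv2.resize(a,None,fx=7.5,fy=7.5,interpolation=cv2.INTER_CUBIC))
for z in (0,10,20,30,40): print(z,((proj(p,[[t[0]+27,t[1],z],[t[0]+27,t[1]+11,z]])-[250,215])*7.5).round())
p=optics.snapshot("side");cv2.imwrite("pics/side5.png",cv2.resize(p["color"][120:270,200:400],None,fx=4,fy=4,interpolation=cv2.INTER_CUBIC))
E
```

```text
[590.73585961 174.06747442  -5.07986301] [ 0.93311134  0.13679712 -0.45272767] [1.16475392e+01 2.16673270e+01 9.25050592e+01 3.11423607e-03
 6.61588148e+01 7.68960589e+00]
0 [[463. 517.]
 [494. 534.]]
10 [[465. 495.]
 [496. 512.]]
20 [[467. 473.]
 [499. 490.]]
30 [[469. 450.]
 [501. 467.]]
40 [[472. 427.]
 [504. 444.]]
```

View pics/s5z.png

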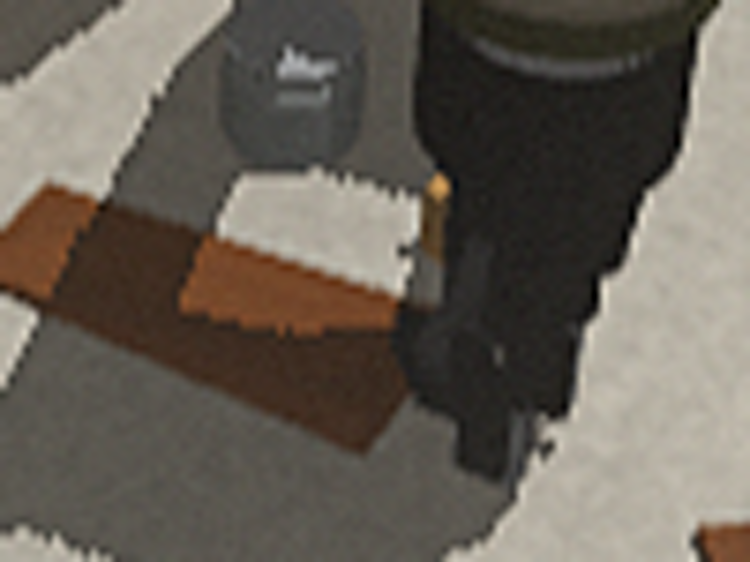

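View pics/side5.png

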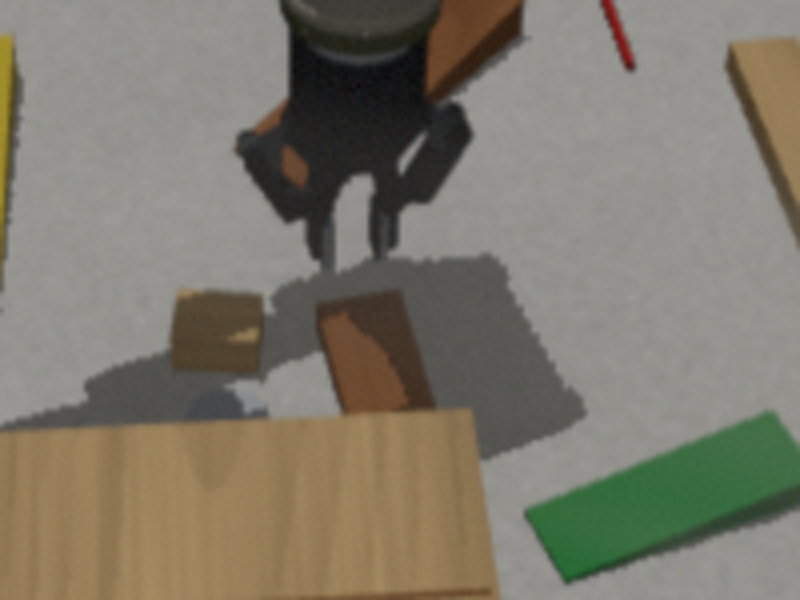

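```bash
python3 - <<'E'
from h import *
a=optics.snapshot("scene"); b=optics.snapshot("side")
def tri(u,v):
    Pa=cam(a)[0]@np.c_[cam(a)[1],cam(a)[2]];Pb=cam(b)[0]@np.c_[cam(b)[1],cam(b)[2]]
    X=cv2.triangulatePoints(Pa,Pb,np.array(u,float),np.array(v,float))[:,0];return X[:3]/X[3]
print(tri([250+500/7.5,215+484/7.5],[200+378/4,120+258/4]))
print(tri([250+480/7.5,215+475/7.5],[200+388/4,120+258/4]))
t=sense()["tool_pos"]
for z in(0,10,20,30):print(z,((proj(b,[[t[0]+13,t[1]-11,z],[t[0]-13,t[1]-11,z],[t[0],t[1],z]])-[200,120])*4).round())
E
```

```text
[610.63665623 176.83554443   6.57597959]
[615.43951752 171.76491565  11.31085425]
0 [[366. 280.]
 [323. 284.]
 [342. 269.]]
10 [[367. 269.]
 [323. 273.]
 [342. 257.]]
20 [[367. 257.]
 [323. 261.]
 [343. 246.]]
30 [[368. 245.]
 [324. 249.]
 [343. 234.]]
```

Emit:
apply_moves(series=[[0.3, [0, 0, -0.0015], 0], [0.3, [0, 0, -0.003], 0], [0.3, [0, 0, -0.003], 0]])

```text
time: 7.1
tool_pos: [590.8, 174.1, -8.0]
tcp_rot: [-179.7, 0.0, 94.0]
ft_force: [-0.5, 0.4, -0.3]
finger_gap: 25.3
```

Emit:
apply_moves(series=[[0.3, [0.001, -0.012, 0], 0], [0.3, [0.001, -0.022, 0], 0], [0.3, [0.002, -0.03, 0], 0], [0.3, [0.002, -0.035, 0], 0], [0.3, [0.002, -0.04, 0], 0]])

```text
time: 7.72
tool_pos: [592.8, 133.7, -8.0]
tcp_rot: [-179.7, 0.0, 93.9]
ft_force: [-0.4, 0.3, 1.0]
finger_gap: 25.7
```

```bash
python3 - <<'E'
from h import *
print(sense()["tool_pos"],sense()["ft_force"])
p=optics.snapshot("scene")
a=p["color"][215:290,230:330]; cv2.imwrite("pics/s6z.png",cv2.resize(a,None,fx=7.5,fy=7.5,interpolation=cv2.INTER_CUBIC))
E
```

```text
[592.83416072 133.72669885  -7.97598225] [-0.43929458  0.2976061   0.96167961]
```

View pics/s6z.png

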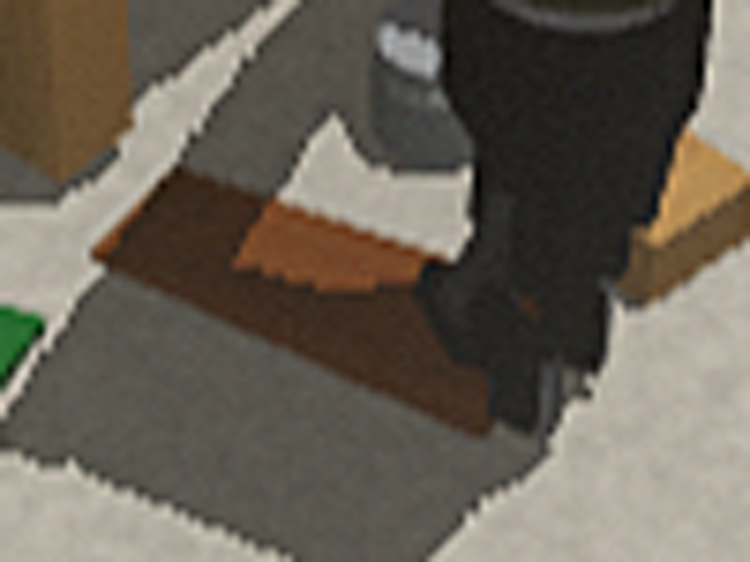

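Emit:
apply_moves(series=[[0.3, [0.003, -0.009, 0], -0.028], [0.3, [0.006, -0.018, 0], -0.056], [0.3, [0.009, -0.027, 0], -0.084], [0.3, [0.012, -0.036, 0], -0.112], [0.3, [0.014, -0.045, 0], -0.14]])

```text
time: 8.4
tool_pos: [607.1, 87.5, -8.0]
tcp_rot: [-179.7, 0.1, 85.8]
ft_force: [0.3, 1.0, 0.5]
finger_gap: 25.5
```

```bash
python3 - <<'E'
from h import *
print(sense()["tool_pos"],sense()["ft_force"])
p=optics.snapshot("scene")
a=p["color"][160:310,180:360]; cv2.imwrite("pics/s7z.png",cv2.resize(a,None,fx=4,fy=4,interpolation=cv2.INTER_CUBIC))
E
```

```text
[607.09709737  87.52641103  -8.00117012] [0.2694299  0.9549546  0.50196067]
```

View pics/s7z.png

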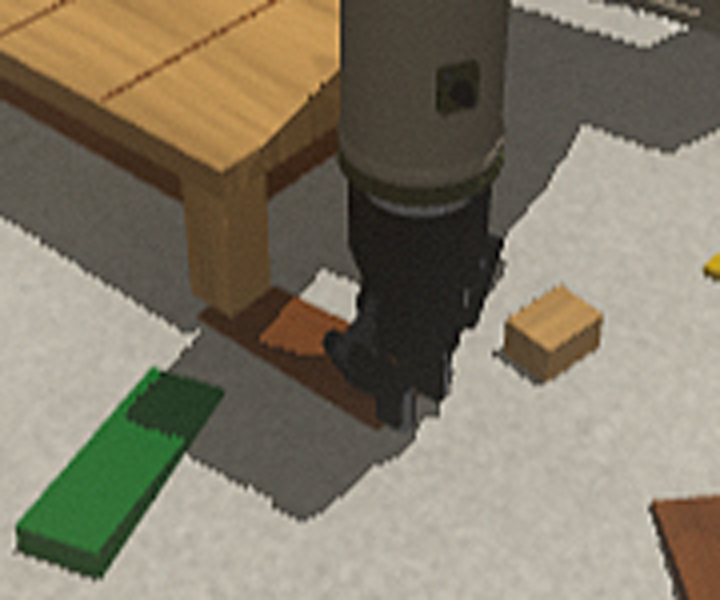

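Emit:
apply_moves(series=[[0.3, [-0.0005, -0.007, 0], 0], [0.3, [-0.001, -0.014, 0], 0], [0.3, [-0.0015, -0.02, 0], 0], [0.3, [-0.002, -0.026, 0], 0], [0.3, [-0.002, -0.029, 0], 0]])

```text
time: 9.07
tool_pos: [605.2, 57.1, -8.0]
tcp_rot: [-179.7, 0.1, 85.7]
ft_force: [0.2, 0.7, 0.6]
finger_gap: 25.7
```

```bash
python3 - <<'E'
from h import *
print(sense()["tool_pos"],sense()["ft_force"])
p=optics.snapshot("scene")
a=p["color"][160:310,180:360]; cv2.imwrite("pics/s8z.png",cv2.resize(a,None,fx=4,fy=4,interpolation=cv2.INTER_CUBIC))
E
```

```text
[605.23705843  57.08484667  -7.95848022] [0.15869482 0.7315356  0.59543633]
```

View pics/s8z.png

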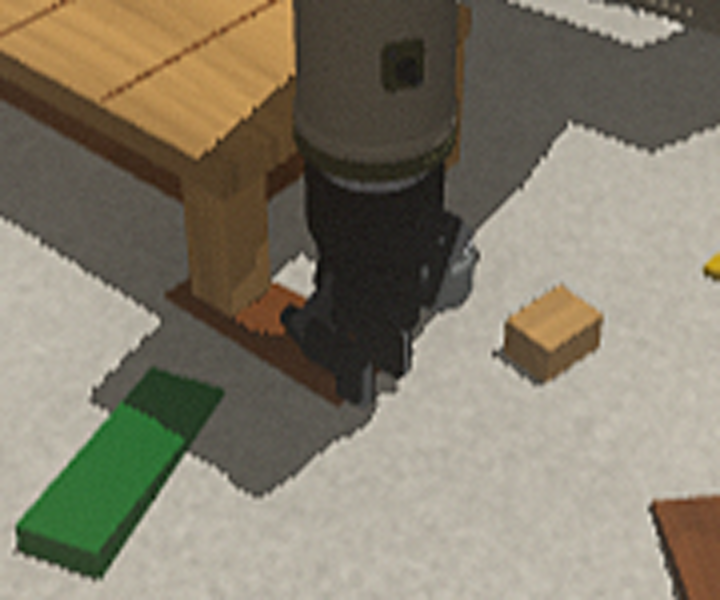

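Emit:
apply_moves(series=[[0.3, [-0.0001, -0.0015, 0], 0], [0.3, [-0.0002, -0.003, 0], 0], [0.3, [-0.0003, -0.0045, 0], 0], [0.3, [-0.0004, -0.006, 0], 0]])

```text
time: 9.62
tool_pos: [604.9, 50.8, -8.0]
tcp_rot: [-179.7, 0.1, 85.7]
ft_force: [-0.1, -0.1, -1.3]
finger_gap: 25.6
```

Emit:
apply_moves(series=[[0.3, [0, -0.001, 0], 0], [0.3, [-0.0001, -0.002, 0], 0], [0.3, [-0.0002, -0.003, 0], 0]])

```text
time: 10.0
tool_pos: [604.7, 47.8, -7.9]
tcp_rot: [-179.7, 0.1, 85.7]
ft_force: [-0.5, 0.4, -0.3]
finger_gap: 25.6
```

Emit:
apply_moves(series=[[0.3, [0, -0.001, 0], 0], [0.3, [-0.0001, -0.002, 0], 0]])

```text
time: 10.25
tool_pos: [604.6, 45.7, -8.0]
tcp_rot: [-179.7, 0.1, 85.7]
ft_force: [-0.8, 0.6, 0.1]
finger_gap: 25.4
```

```bash
python3 - <<'E'
from h import *
print(sense()["tool_pos"],sense()["ft_force"])
p=optics.snapshot("scene")
a=p["color"][160:310,180:360]; cv2.imwrite("pics/s9z.png",cv2.resize(a,None,fx=4,fy=4,interpolation=cv2.INTER_CUBIC))
p=optics.snapshot("wrist");cv2.imwrite("pics/w9z.png",p["color"])
E
```

```text
[604.55856864  45.71880315  -7.97792785] [-0.75582665  0.61709802  0.10137777]
```

View pics/s9z.png

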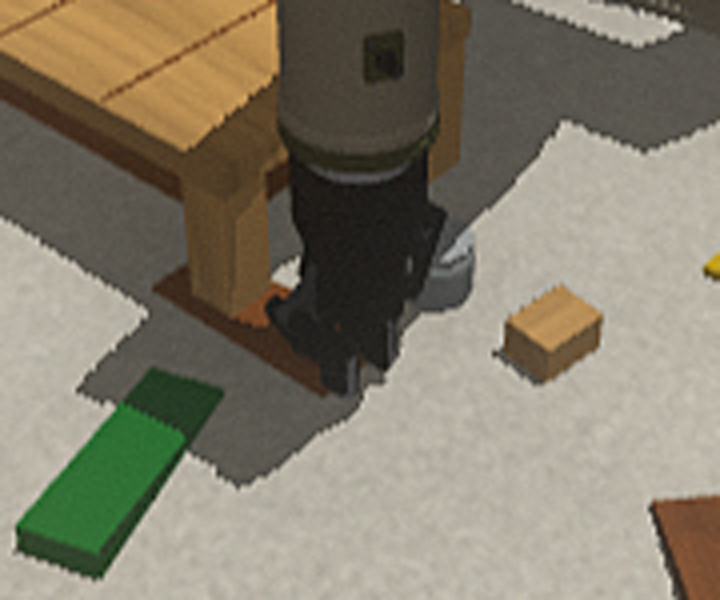

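View pics/w9z.png

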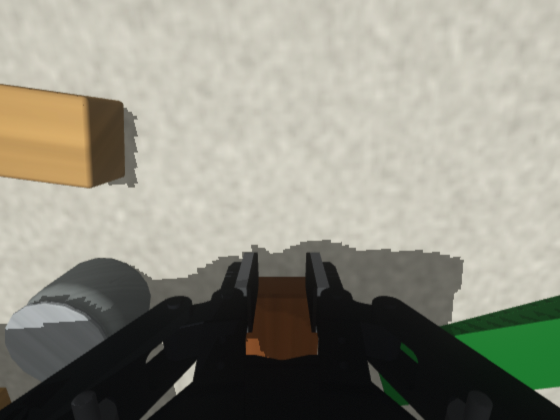

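```bash
python3 - <<'E'
from h import *
p=optics.snapshot("wrist")
for z in(0,22):print(pix2plane(p,[[262,276],[302,276]],z))
E
```

```text
[[591.59112084  35.67228699   0.        ]
 [614.97000236  33.93632819   0.        ]]
[[594.2894211   47.93760434  22.        ]
 [614.31054807  46.45096985  22.        ]]
```

Emit:
apply_moves(series=[[0.3, [0, -0.001, 0], 0], [0.3, [-0.0001, -0.002, 0], 0]])

```text
time: 10.65
tool_pos: [604.5, 44.3, -7.9]
tcp_rot: [-179.7, 0.0, 85.7]
ft_force: [0.5, 6.5, -0.6]
finger_gap: 25.6
```

Emit:
apply_moves(series=[[0.3, [0, -0.0008, 0], 0]])

```text
time: 10.78
tool_pos: [604.6, 44.3, -7.9]
tcp_rot: [-179.7, -0.0, 85.7]
ft_force: [0.7, 5.0, -0.1]
finger_gap: 25.6
```

Emit:
apply_moves(series=[[0.3, [-0.0001, -0.0012, 0], 0], [0.3, [-0.0001, -0.0012, 0], 0]])

```text
time: 11.02
tool_pos: [604.5, 44.2, -7.9]
tcp_rot: [-179.7, -0.1, 85.7]
ft_force: [0.7, 6.3, 0.2]
finger_gap: 25.4
```

Emit:
apply_moves(series=[[0.3, [-0.0001, -0.0015, 0], 0], [0.3, [-0.0001, -0.0015, 0], 0]])

```text
time: 11.28
tool_pos: [604.5, 44.0, -7.9]
tcp_rot: [-179.7, -0.2, 85.7]
ft_force: [0.6, 7.7, -0.3]
finger_gap: 25.7
```

Emit:
apply_moves(series=[[0.3, [-0.0001, -0.0016, 0], 0], [0.3, [-0.0001, -0.0016, 0], 0]])

```text
time: 11.52
tool_pos: [604.5, 44.1, -7.8]
tcp_rot: [-179.7, -0.3, 85.7]
ft_force: [1.3, 8.3, -0.0]
finger_gap: 25.5
```

```bash
python3 - <<'E'
from h import *
print(sense()["tool_pos"],sense()["ft_force"])
p=optics.snapshot("side")
a=p["color"][180:420,160:420]; cv2.imwrite("pics/si10.png",cv2.resize(a,None,fx=2.5,fy=2.5,interpolation=cv2.INTER_CUBIC))
o=cv2.imread("pics/side0.png"); d=cv2.absdiff(o,p["color"]).max(2); cv2.imwrite("pics/si10d.png",d*4)
E
```

```text
[604.48596191  44.05475811  -7.84963173] [ 1.32171515  8.28527062 -0.01855887]
```

View pics/si10.png

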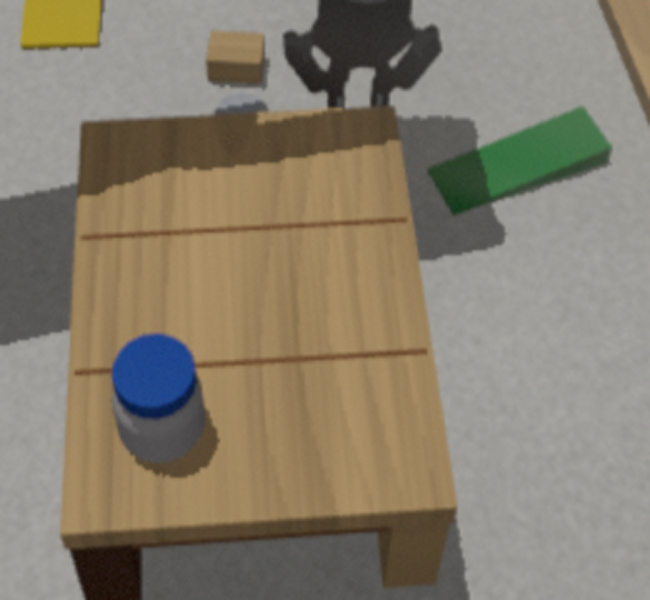

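View pics/si10d.png

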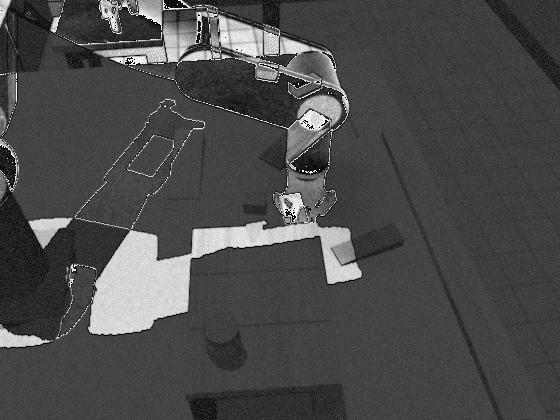

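Emit:
apply_moves(series=[[0.3, [0.0004, 0.006, 0], 0], [0.3, [0.002, 0.025, 0], 0], [0.3, [0.003, 0.04, 0.01], 0], [0.3, [0.003, 0.045, 0.06], 0], [0.3, [0.003, 0.045, 0.12], 0]])

```text
time: 12.2
tool_pos: [606.2, 90.5, 112.6]
tcp_rot: [-179.6, -0.3, 85.8]
ft_force: [2.3, 0.7, 0.3]
finger_gap: 25.2
```

Emit:
apply_moves(series=[[0.0, [0, 0, 0.05], 0], [0.0, [0, 0, 0.08], 0], [0.0, [-0.003, -0.05, 0.08], 0], [0.0, [-0.006, -0.1, 0.08], 0], [0.0, [-0.01, -0.15, 0.08], 0]])

```text
time: 12.82
tool_pos: [596.4, -59.9, 193.8]
tcp_rot: [-179.6, -0.3, 85.9]
ft_force: [0.7, 0.4, -0.1]
finger_gap: 0.4
```

```bash
python3 - <<'E'
from h import *
s=sense();print(s["tool_pos"],s["ft_force"],s["finger_gap"])
p=optics.snapshot("scene")
a=p["color"][120:300,130:350]; cv2.imwrite("pics/s11.png",cv2.resize(a,None,fx=3.3,fy=3.3,interpolation=cv2.INTER_CUBIC))
p=optics.snapshot("side"); cv2.imwrite("pics/si11.png",p["color"])
E
```

```text
[596.38994025 -59.93347593 193.78043269] [ 0.70859257  0.41987471 -0.08726276] 0.37357285373454524
```

View pics/s11.png

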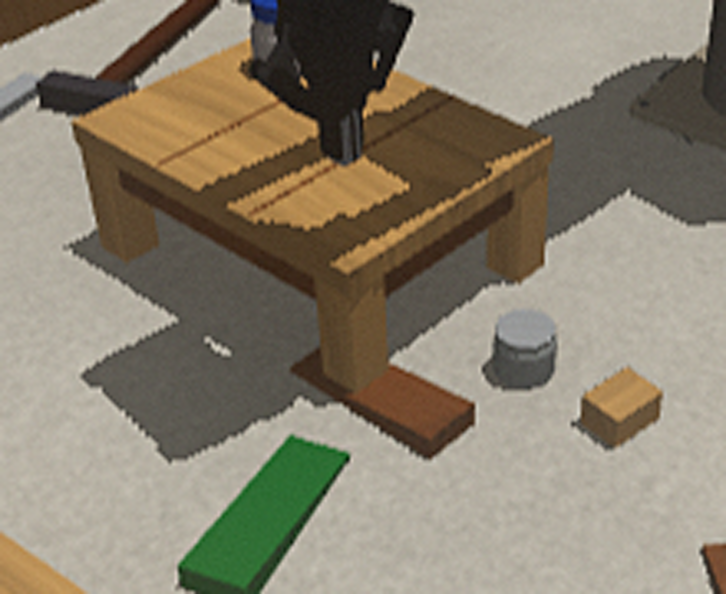

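View pics/si11.png

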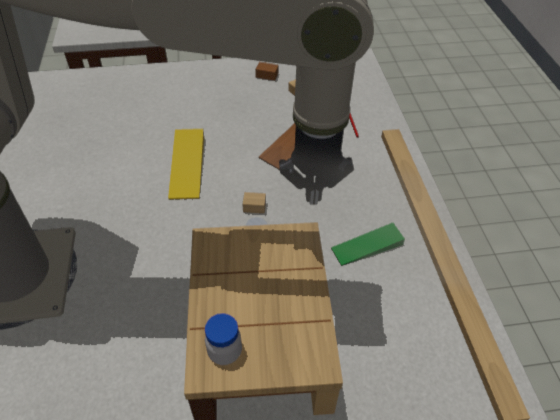

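```bash
python3 - <<'E'
from h import *
a=optics.snapshot("scene"); b=optics.snapshot("side")
Pa,Pb=[cam(q)[0]@np.c_[cam(q)[1],cam(q)[2]] for q in(a,b)]
X=cv2.triangulatePoints(Pa,Pb,np.array([234.5,168.5]),np.array([314.,203.]))[:,0];print(X[:3]/X[3])
for z in(130,183,200,212): print(z,proj(a,[[596.4,-60,z]]),proj(b,[[596.4,-60,z]]))
print(proj(a,[[596,-65,130]]),proj(b,[[596,-65,130]]))
S=lambda l:np.array(l)/3.3+[130,120]
print(fit([(a,[[75,25,4],[-75,25,22],[-75,-25,22],[-75,25,0]],S([[291,370],[427,447],[474,405],[430,458]]))],[600,-40,-1.6]))
st=[[120,160,130],[120,-160,130],[-120,160,130]]
print(fit([(a,st,S([[333,268],[74,124],[551,141]]))],[480,-150,0]))
E
```

```text
[599.62844242 -64.26493066 206.60126997]
130 [[235.99618986 197.05727977]] [[307.92458436 227.4242166 ]]
183 [[234.73237907 178.49508574]] [[309.38545037 209.00428779]]
200 [[234.3070314  172.24780087]] [[309.87956259 202.77407102]]
212 [[234.0006047  167.74716518]] [[310.23629544 198.27605839]]
[[234.49873109 196.22875508]] [[308.18569388 229.45798244]]
(array([596.82976014, -38.31396964,  -1.66100289]), array([[-0.4, -0.4],
       [ 0.5, -1.6],
       [ 0.1,  0.3],
       [-0.2,  1.6]]))
(array([ 4.83933404e+02, -2.00357824e+02, -1.00140914e-01]), array([[ 0.9,  1.6],
       [-1. , -2.5],
       [-0.1, -0.1]]))
```

Emit:
apply_moves(series=[[0.0, [-0.001, -0.003, -0.02], 0], [0.0, [-0.001, -0.003, -0.035], 0], [0.0, [-0.001, -0.003, -0.042], 0], [0.0, [-0.001, -0.003, -0.048], 0]])

```text
time: 13.52
tool_pos: [595.1, -62.0, 144.4]
tcp_rot: [-179.5, -0.3, 85.8]
ft_force: [-0.1, 0.6, 0.5]
finger_gap: 0.3
```

Emit:
apply_moves(series=[[0.0, [0, 0, -0.004], 0], [0.0, [0, 0, -0.008], 0], [0.0, [0, 0, -0.012], 0], [0.0, [0, 0, -0.016], 0], [0.0, [0, 0, -0.018], 0]])

```text
time: 14.15
tool_pos: [595.0, -62.1, 126.1]
tcp_rot: [-179.5, -0.3, 85.8]
ft_force: [-1.0, -0.8, -0.0]
finger_gap: -0.2
```

Now slow, and check where the tip is.

Emit:
apply_moves(series=[[0.0, [0, 0, -0.0015], 0], [0.0, [0, 0, -0.003], 0], [0.0, [0, 0, -0.0045], 0]])

```text
time: 14.52
tool_pos: [595.1, -62.1, 121.6]
tcp_rot: [-179.5, -0.3, 85.8]
ft_force: [-0.1, 0.0, -0.6]
finger_gap: 0.3
```

```bash
python3 - <<'E'
from h import *
a=optics.snapshot("scene");cv2.imwrite("pics/s12.png",cv2.resize(a["color"][150:260,170:310],None,fx=5,fy=5,interpolation=cv2.INTER_CUBIC))
a=optics.snapshot("side");cv2.imwrite("pics/si12.png",cv2.resize(a["color"][150:270,230:390],None,fx=4.5,fy=4.5,interpolation=cv2.INTER_CUBIC))
E
```

```text
(no output)
```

View pics/s12.png

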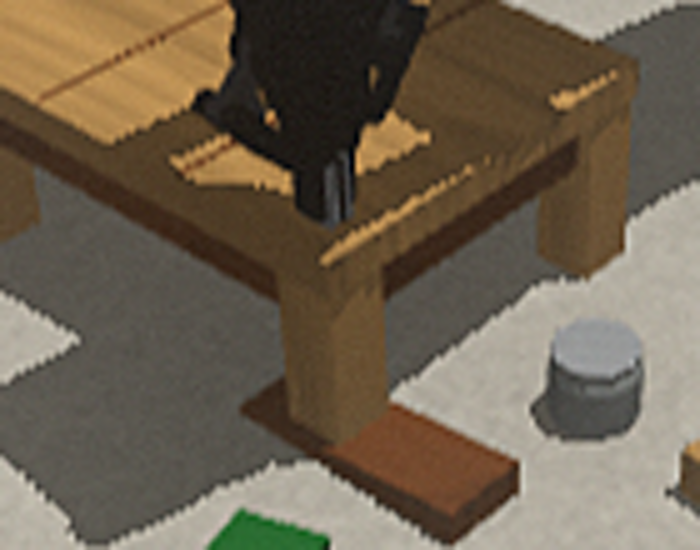

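View pics/si12.png

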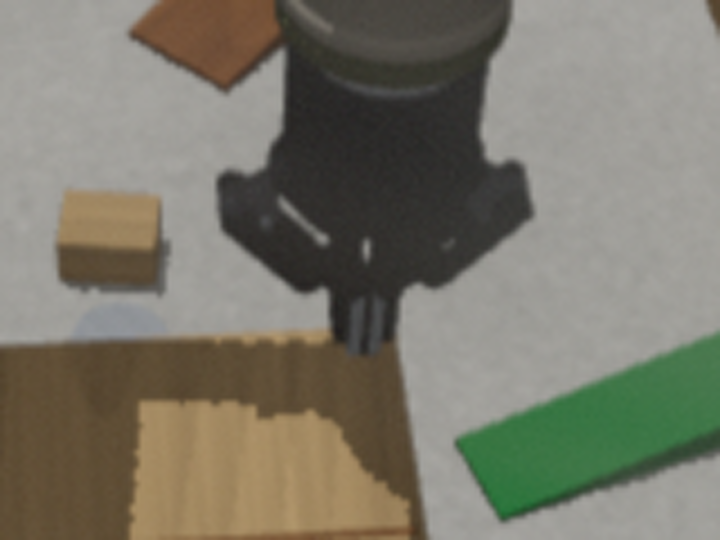

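Emit:
apply_moves(series=[[0.0, [0, 0, -0.001], 0], [0.0, [0, 0, -0.002], 0], [0.0, [0, 0, -0.003], 0]])

```text
time: 15.0
tool_pos: [594.9, -62.1, 118.4]
tcp_rot: [-179.5, -0.3, 85.8]
ft_force: [0.4, -0.2, 0.1]
finger_gap: 0.2
```

Emit:
apply_moves(series=[[0.0, [0, 0, -0.001], 0], [0.0, [0, 0, -0.002], 0], [0.0, [0, 0, -0.003], 0]])

```text
time: 15.38
tool_pos: [594.9, -62.0, 115.3]
tcp_rot: [-179.5, -0.3, 85.8]
ft_force: [0.0, 0.3, 0.1]
finger_gap: 0.1
```

Emit:
apply_moves(series=[[0.0, [0, 0, -0.001], 0], [0.0, [0, 0, -0.002], 0]])

```text
time: 15.62
tool_pos: [594.9, -62.0, 113.2]
tcp_rot: [-179.5, -0.3, 85.8]
ft_force: [0.5, 0.9, 0.0]
finger_gap: -0.1
```

Emit:
apply_moves(series=[[0.0, [0, 0, -0.001], 0], [0.0, [0, 0, -0.002], 0]])

```text
time: 15.88
tool_pos: [595.0, -62.1, 111.5]
tcp_rot: [-179.5, -0.3, 85.8]
ft_force: [-3.6, 1.6, 6.0]
finger_gap: -0.1
```

```bash
python3 - <<'E'
from h import *
a=optics.snapshot("scene");cv2.imwrite("pics/s13.png",cv2.resize(a["color"][150:260,170:310],None,fx=5,fy=5,interpolation=cv2.INTER_CUBIC))
a=optics.snapshot("side");cv2.imwrite("pics/si13.png",cv2.resize(a["color"][150:270,230:390],None,fx=4.5,fy=4.5,interpolation=cv2.INTER_CUBIC))
E
```

```text
(no output)
```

View pics/s13.png

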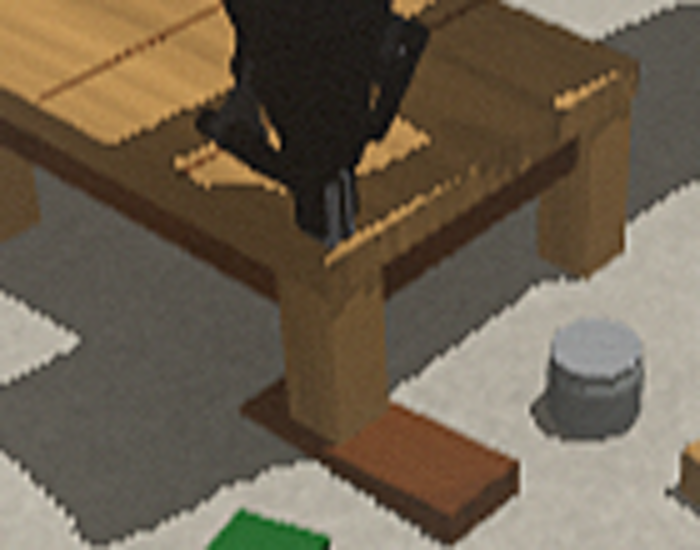

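View pics/si13.png

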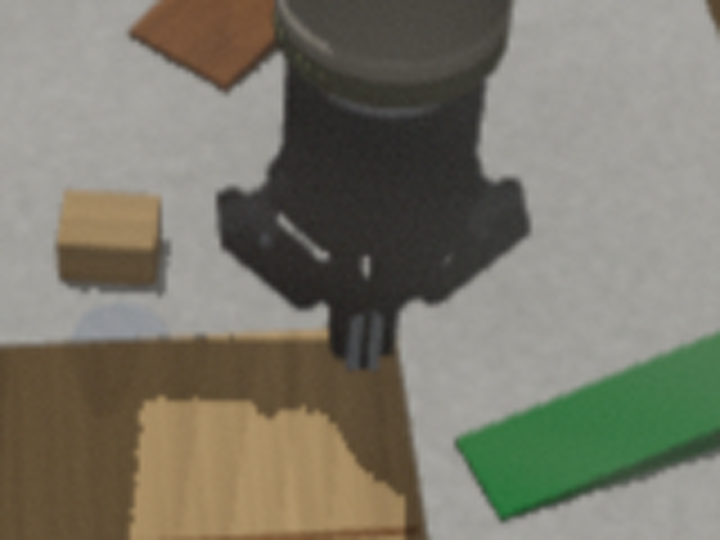

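Emit:
apply_moves(series=[[0.0, [0, 0, 0.004], 0], [0.0, [0.0005, -0.003, 0.003], 0], [0.0, [0.0005, -0.003, 0.001], 0]])

```text
time: 16.35
tool_pos: [595.6, -65.4, 112.5]
tcp_rot: [-179.5, -0.3, 85.8]
ft_force: [-0.7, 0.4, -0.1]
finger_gap: -0.0
```

Emit:
apply_moves(series=[[0.0, [0, 0, -0.0015], 0], [0.0, [0, 0, -0.002], 0]])

```text
time: 16.6
tool_pos: [595.6, -65.3, 111.4]
tcp_rot: [-179.5, -0.3, 85.8]
ft_force: [-6.0, 1.5, 9.8]
finger_gap: 0.3
```

Emit:
apply_moves(series=[[0.0, [-0.0005, 0, -0.0011], 0], [0.0, [-0.0005, 0, -0.0011], 0]])

```text
time: 16.85
tool_pos: [595.5, -65.3, 111.5]
tcp_rot: [-179.6, -0.3, 85.8]
ft_force: [-4.3, 0.2, 8.0]
finger_gap: 0.3
```

Emit:
apply_moves(series=[[0.0, [-0.0005, 0, -0.0016], 0], [0.0, [-0.0005, 0, -0.0016], 0], [0.0, [-0.0005, 0, -0.0016], 0]])

```text
time: 17.23
tool_pos: [595.6, -65.3, 111.4]
tcp_rot: [-179.7, -0.3, 85.8]
ft_force: [-5.3, 1.0, 10.0]
finger_gap: 0.0
```

Emit:
apply_moves(series=[[0.0, [-0.0004, 0, -0.0018], 0], [0.0, [-0.0004, 0, -0.0018], 0], [0.0, [-0.0004, 0, -0.0018], 0], [0.0, [-0.0004, 0, -0.0018], 0], [0.0, [-0.0004, 0, -0.0018], 0]])

```text
time: 17.85
tool_pos: [595.6, -65.3, 111.4]
tcp_rot: [-179.8, -0.3, 85.8]
ft_force: [-5.7, 1.9, 12.6]
finger_gap: 0.1
```

Emit:
apply_moves(series=[[0.0, [0, 0, 0.005], 0], [0.0, [0, 0, 0.04], 0], [0.0, [0, 0.03, 0.09], 0], [0.0, [0, 0.09, 0.12], 0], [0.0, [0, 0.15, 0.13], 0]])

```text
time: 18.48
tool_pos: [596.8, 82.9, 243.8]
tcp_rot: [180.0, -0.4, 85.7]
ft_force: [-0.0, -0.0, -0.9]
finger_gap: 0.1
```

Emit:
apply_moves(series=[[0.0, [-0.04, 0.05, 0], 0], [0.0, [-0.08, 0.1, 0], 0], [0.0, [-0.12, 0.15, 0], 0], [0.0, [-0.15, 0.18, 0], 0]])

```text
time: 18.98
tool_pos: [445.0, 264.7, 243.7]
tcp_rot: [180.0, -0.4, 85.7]
ft_force: [-0.0, 0.0, 0.4]
finger_gap: -0.2
```

```bash
python3 - <<'E'
from h import *
s=sense();print(s["time"],s["tool_pos"],s["ft_force"])
for n in("scene","side"):
    p=optics.snapshot(n);o=cv2.imread(f"pics/{n}0.png")
    sl=(slice(120,300),slice(130,350)) if n=="scene" else (slice(180,420),slice(160,420))
    v=np.hstack([cv2.resize(q[sl],(390,320 if n=="scene" else 360),interpolation=cv2.INTER_CUBIC) for q in(o,p["color"])])
    cv2.imwrite(f"pics/{n}14.png",v)
    if n=="scene": cv2.imwrite("pics/s14z.png",cv2.resize(p["color"][sl],None,fx=3.3,fy=3.3,interpolation=cv2.INTER_CUBIC))
E
```

```text
18.975 [444.99665489 264.70729278 243.67958851] [-0.03999828  0.01869954  0.41490717]
```

View pics/s14z.png

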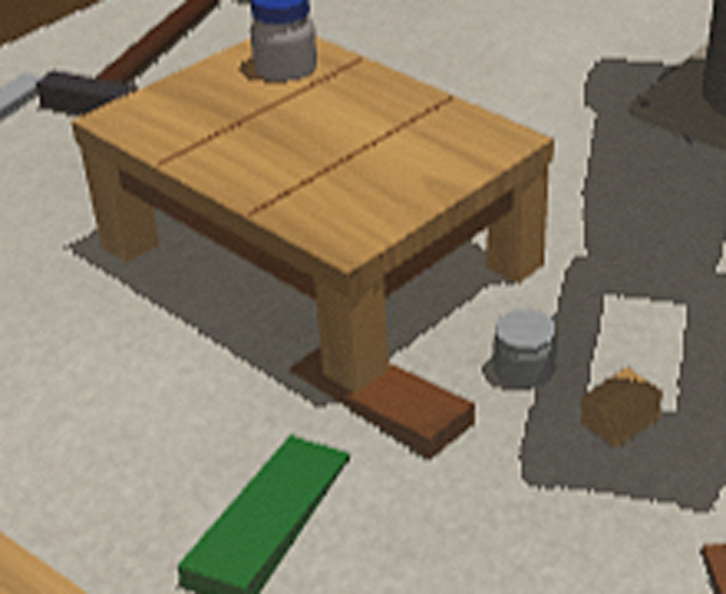

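View pics/side14.png

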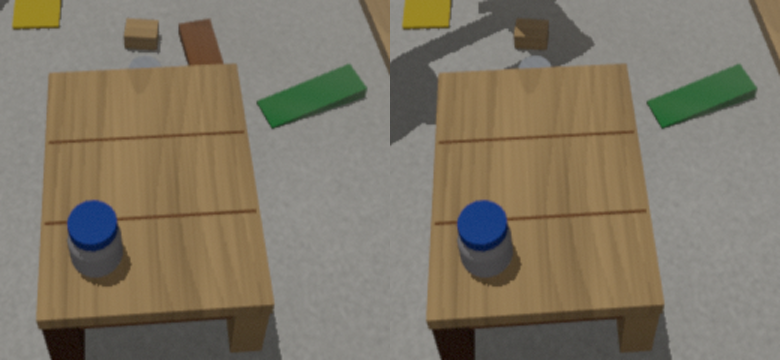

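The scene view shows the wedge under the short foot, with its blunt corners at crop (430,458) and (474,405), the same as before the press. The side view shows the stool, jar and block in the same places as at the start, and the scene view shows the tin unmoved.

```bash
python3 - <<'E'
from h import *
print(hand_in())
E
```

```text
the job is handed in; nothing more can be done
None
```

I pushed the small brown wedge under the short foot and pressed the seat corner above it. I then pulled the arm clear and handed the job in at about 19 s.

- **Wedge:** Two spread fingertips pushed its blunt end and turned it about 8° into line. I stopped when the force levelled at 7.7–8.3 N and the fingertips no longer advanced. Its fitted centre after the push was (597, -38) mm, against my worked-out target of (598, -39).
- **Press:** The shut fingertips held about 10–12.6 N on the seat corner for a little over 0.6 s, going by the readings at the start and end of the hold. The tool height stayed at 111.4 mm, so I saw no rocking.
- **Last pictures:** The wedge is in the same place as before the press. The stool, jar, tin and block are where they started.

Some readings disagreed with what was expected:
- **Tool height:** The real fingertips were 18 mm above the reported TCP instead of 11 mm below it (judged by contact with the 130 mm seat). The first approach therefore passed over the wedge without moving it, and I found the working height by lowering in small steps.
- **Sideways force:** The press also put about 4–6 N sideways on the seat, but the pictures show no shift of the stool. I first touched the corner with 6 N, lifted, moved 3 mm inward and pressed again.
- **Stool angle:** One rough fit after the wedge was in gave the stool a yaw of -5.7° instead of -4.2°. It used only three corner points, and the before-and-after side views show no movement.

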